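# Clamp a crumb section in the microscope's slide holder

### The job

Load the pale crumb slide into the slide holder of the microscope stage, one-handed: draw the sprung curved arm back with the slide's own end, let the slide down flat, set its long side against the fixed edge and ease it along until it is felt to touch the end stop, then let go so that the arm clamps it there. The end stop's setting is not known, so find it by touch. Press gently (the glass chips), never let the arm snap the slide across, and leave everything else where it is.

Things in the scene. Friction and masses are not known exactly. Their poses are not given: they have to be found in the camera images.
- slide_mid (a point): PALE slide, to be loaded: glass plate 38 (x) x 76 (y) x 4 mm, one end frosted blue, and on it a centred cream resin block 26 (x) x 44 (y) x 16 mm. Point: block's centre, 12 mm above the slide's underside; y runs along the slide, z up. About 50 g. Grasp the block across its 26 mm, fingertips just above the glass. Either end may go to the stop.
- rye_slide_mid (a point): The same point of a like slide with a dark brown rye block and a pale grey end: leave it. Both slides lie in the white tray, undersides 4 mm above the bench, side by side about 84 mm apart; either may be on either side.
- stage: Microscope stage fixed to the bench: black plate 160 (x) x 230 (y) mm, its top 40 mm above this origin (centre of the underside). On the plate is the slide holder: fixed edge on the +x side, end stop on the +y side, sprung arm on the -y side. A loaded slide lies along y flat on the plate, its centre at x = 0.
- edge_face (a point): Fixed edge: steel bar along the stage's y. This point is on its seating face, at stage x = +19 mm, y = +12, 2.5 mm above the plate; the face looks to -x. The slide bears on two lands 5 mm high, at stage y -30 to -22 and +22 to +52 mm; between them the bar is 3 mm high, so a finger can pass over it.
- stop_range (a point): Point on the plate at stage x = 0, y = +38 mm: middle of the range in which the END STOP may be clamped. The stop is a steel cheek 5 mm high, x -15 to +15 mm; its face looks to -y and lies anywhere from 9 mm before to 9 mm beyond this point (stage y +29 to +47): not measured, feel for it. Its brass thumb screw, 14 mm high, stands 58 mm behind its face.
- spring_arm (a joint): Sprung curved steel arm (crescent) on an upright pivot at stage x = +34, y = -55 mm; stands 1.5 to 13.5 mm above the plate, so a slide held over the 5 mm stop still meets it. 0 rad at rest; grows as it is drawn back to -y; limit 0.85. Its spring always drives it back to 0: nothing holds it open.
- nose (a point): Middle of the arm's upright round brass nose (radius 4.5 mm), 7.5 mm above the plate; at rest at stage x = -4, y = -25 mm. It presses on the slide's -y end. It yields at about 2 N and pushes back with about 6 N when drawn back 30 mm; at about 38 mm it meets a hard limit.
- colour_meter: White hand-held colour meter lying on the bench, 60 x 180 x 65 mm; leave it.
- white_tile: White calibration tile in a black holder, 66 x 66 x 14 mm; leave it.
- flour_jar: White jar with a blue cap, 56 mm across, 75 mm high; leave it.
Mind the look-alikes: they are no part of the job. What is shaped like the part that bears slide_mid but turquoise is not meant.

How it is judged:
On the way, in this order (a step that is already met when the one before it is completed fails the run):
1. the slide has drawn the sprung arm back (value of joint spring_arm above 0.1 rad and contact force between slide and spring_arm above 0.3 N), for 0.1 s.
2. the slide, still held, lies flat on the plate and touches the end stop with the arm bearing on its other end (contact force between slide and end_stop_c0 above 0.3 N and contact force between the fingers and slide above 0.3 N and contact force between slide and spring_arm above 0.3 N and angle between slide_mid's own z axis and vertical below 0.06 rad and z of slide_mid in the frame of stage below 0.0545 m), for 0.1 s.
At the end, for the whole second after the job is handed in: the pale slide lies flat on the stage plate (within 1.5 mm), its long side flush with the fixed edge (within 2 mm and 2.3 degrees), its end touching the end stop and the sprung arm pressing on its other end; released and at rest (contact force between slide and end_stop_c0 above 0.3 N and contact force between slide and spring_arm above 0.3 N and x of slide_mid in the frame of stage between -0.002 and 0.002 m and angle between the y axis of slide_mid and the y axis of stage, either way round below 0.04 rad and angle between slide_mid's own z axis and vertical below 0.04 rad and z of slide_mid in the frame of stage between 0.0505 and 0.0535 m and linear speed of slide below 0.02 m/s and contact force between the fingers and slide below 0.05 N).
It fails at once if the slide is pressed against the end stop with more than 15 N, against a land of the fixed edge with more than 20 N, or rammed on to the stage with more than 80 N in all (contact force between slide and end_stop_c0 above 15 N or contact force between slide and stage_c7 above 20 N or contact force between slide and stage_c8 above 20 N or contact force between slide and stage above 80 N).
It fails at once if the arm snaps the slide across the holder (faster than 0.4 m/s while in the holder) (linear speed of slide above 0.4 m/s and distance between slide_mid and stage below 0.065 m).
It fails at once if the rye slide is disturbed (distance of rye_slide_mid from where it was at the start of the episode above 0.01 m).
It fails at once if the colour meter, white tile or jar is disturbed (distance of any of colour_meter, white_tile, flour_jar from where it was at the start of the episode above 0.02 m).
It also fails if it takes over 70 s, if anything falls off the work surface, if the arm or the gripper's body presses on something with over 40 N, if the wrist force passes 120 N, or if a joint passes its speed limit or range.

### The arm

A 7-joint arm with a two-finger parallel gripper is mounted at the origin on the work surface. World frame = base frame: x ahead of the robot, y to its left, z up, the work surface at z = 0. Lengths are in m, angles in rad, forces in N, time in s.
With the tool pointing down it reaches from about 0.35 to 0.9 m from the base axis. Payload 8.1 kg.
Tool frame: the origin (TCP) lies at the very end of the fingers, on their centre line; the grasp point (between the pads) lies 19 mm behind it (arm.tcp_to_grasp is the z of the grasp point in the tool frame, in m); z points along the fingers, y is the line along which they close (so a half turn about z gives the same grasp; the last joint's range is limited). The gripper opens to 92 mm and grips with 3 to 60 N. Pads are 19 mm wide; open, the fingers measure 130 mm over their backs; the gripper's body (75 mm by 190 mm) begins 47 mm behind the grasp point.
Start: joints at [-1.235, 0.434, 0.025, 1.573, -0.012, 1.134, -0.075], TCP at [0.266, 0.566, 0.227] pointing down, gripper open.
Joint ranges: [-2.62, 2.62], [-0.44, 2.09], [-1.27, 1.32], [0.08, 2.57], [-1.32, 4.46], [0.12, 2], [-2.74, 2.74]. Speed limits (rad/s): [2.22, 2.22, 3.01, 3.01, 3.14, 3.14, 3.14].

### API

Orientations are given as a rotation vector (axis times angle).
In Python, from cell import readout, vision, sign_off, arm gives the robot as it stands. The module is installed in compiled form; this text tells all that it offers.
- The arm moves only by the shell command python3 -m creep 'ROWS' [FORCE]. ROWS is JSON, a list of rows, each a list of 5 numbers: the shift along the tool's x, y, z in units of 4 cm (1.0 is 4 cm), then the turn about the tool's z in units of 4 degrees (1.0 is 4 degrees), then the opening, from 0 (shut) to 1 (fully open). A call has 1 to 12 rows; each row shifts and turns the commanded pose from where the row before left it, along the tool's axes as they then stand; what a row does not reach is not made up. A row lasts 1/8 s, in which the tool goes at most 62.5 mm and 10.7 degrees, less where a joint would pass 70% of its speed; a pose out of reach is approached as far as the arm can. A call with a number of a shift or a turn outside -1 to 1 is refused whole. A call with a gripper value outside its range is refused whole. The fingers move at their own pace and stop on an object; FORCE is the grip in N (left out, the last holds). Time passes only in rows, so rows that do not move let the fingers close. It gives the time, the measured TCP pose, the force, the opening and the grip force at its end, in the units of the state.
- readout.observe(): the state, without advancing time (a new reading comes with each control period).
- vision.get_image(name): name is "scene" or "side" or "wrist"; returns a dict with "pixels" (420x560x3 uint8, blue, green, red), "z_map" (420x560 float32, m along the optical axis (not along the pixel's ray), 0 where there is no reading), "camera_matrix" (3x3 intrinsics, pixels), "position" and "rotation" of the camera in the world. Camera axes: x right, y up, looking along -z (the intrinsics and any distortion apply to the point x, -y, -z); pixel columns grow to the right and rows downward; lengths in m; the calibration is good to about 2 mm. A picture is of the moment at which its call begins.
- sign_off(): hands the job in; it is judged then, once.
The state is a dict: "clock": time; "joints": joint angles; "dq": joint speeds; "joint_efforts": joint torques, N m; "position": TCP position; "ee_rot": TCP orientation; "force": force on the tool from outside, world axes, zero at the start; "ft_torque": the same for the moment, N m; "width": opening from 0.0 (shut) to 1.0 (fully open); "gripper_force": force on a finger pad.
Only numpy, scipy, OpenCV 4.12 (cv2) and the standard library are available. Lean on these libraries where they do the work, as an engineer would, in place of code of your own. Each camera call takes 0.05 s, during which the arm holds its last target. There are 200 camera calls.

## Working session

There is one attempt and no reset: what is moved stays moved. The work goes in short steps, Python scripts to look and compute and a shell command to move; the robot and the scene stay as the last step left them, time stands still between calls to the robot, and variables do not carry over. Pictures are saved under pics/ and viewed, at most 12 in all, crops included, and the job is handed in when it is done.

```bash
mkdir -p pics; cat > h.py <<'E'
import numpy as np, cv2
from scipy.spatial.transform import Rotation as R
from cell import readout, vision, arm
def grab(n):
    im=vision.get_image(n); np.savez(f'/tmp/{n}.npz',**{k:np.asarray(v) for k,v in im.items()}); return im
def load(n): return dict(np.load(f'/tmp/{n}.npz'))
def rotm(im):
    r=np.asarray(im['rotation']); return r if r.shape==(3,3) else R.from_rotvec(r).as_matrix()
def pts(im,uv,z=None):
    """pixels -> world; on plane z if given, else by depth"""
    uv=np.atleast_2d(uv).astype(float);K=im['camera_matrix']
    d=np.c_[(uv[:,0]-K[0,2])/K[0,0],-(uv[:,1]-K[1,2])/K[1,1],-np.ones(len(uv))]
    w=d@rotm(im).T; p=np.asarray(im['position'])
    if z is None: s=np.array([im['z_map'][int(v),int(u)] for u,v in uv])
    else: s=(z-p[2])/w[:,2]
    return p+w*s[:,None]
E
python3 - <<'E'
from h import *
s=readout.observe(); print(s, arm.tcp_to_grasp)
ims=[grab(n) for n in('scene','side','wrist')]
for n,im in zip(('scene','side','wrist'),ims):
    cv2.imwrite(f'pics/{n}0.png',im['pixels']); print(n,im['position'],im['rotation'],im['camera_matrix'].tolist(),[k for k in im])
E
```

```text
{'clock': 0.0, 'joints': array([-1.23458005,  0.43522873,  0.02497332,  1.57410171, -0.01161542,
        1.13396822, -0.07511603]), 'dq': array([ 0.00095154,  0.00077545,  0.00020115,  0.00085561,  0.00043448,
       -0.00208527,  0.00044675]), 'joint_efforts': array([-1.73018457e-04, -6.67854738e+01,  9.85154249e-01, -3.14463186e+01,
       -6.04705280e-02,  4.28358524e-02,  1.72193131e-04]), 'position': array([0.2653751 , 0.56530525, 0.2259396 ]), 'ee_rot': array([-6.83869424e-01, -3.06603668e+00,  2.42860492e-03]), 'force': array([-0.32354152,  0.12458185,  0.04865989]), 'ft_torque': array([ 0.01880653, -0.01291585, -0.02258714]), 'gripper_force': 0.0, 'width': 0.9979195324152466} -0.0188
scene [ 1.26225415 -0.40953144  0.9227744 ] [0.66094976 0.40886126 1.00596483] [[441.70281990951344, 0.0, 278.54655583026033], [0.0, 441.70281990951344, 209.07663807055647], [0.0, 0.0, 1.0]] ['pixels', 'z_map', 'camera_matrix', 'position', 'rotation']
side [0.49087734 0.84198226 0.71012514] [ 0.07110278 -1.37406681 -2.69303131] [[401.8032316854761, 0.0, 274.70510463584753], [0.0, 401.8032316854761, 214.29353434309675], [0.0, 0.0, 1.0]] ['pixels', 'z_map', 'camera_matrix', 'position', 'rotation']
wrist [0.19077937 0.60007788 0.38367796] [-0.27301609 -0.17258018  1.12366108] [[347.72533812722173, 0.0, 287.1162320836604], [0.0, 347.72533812722173, 205.76834100845423], [0.0, 0.0, 1.0]] ['pixels', 'z_map', 'camera_matrix', 'position', 'rotation']
```

View pics/scene0.png

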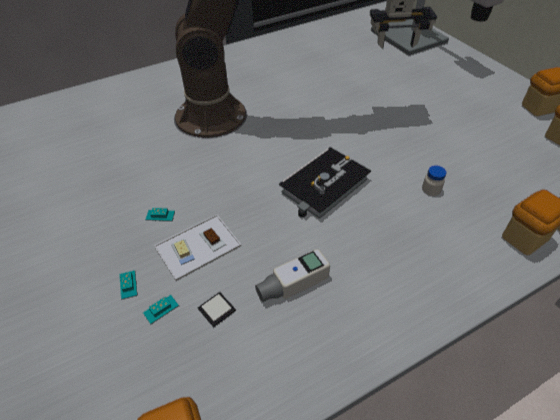

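View pics/side0.png

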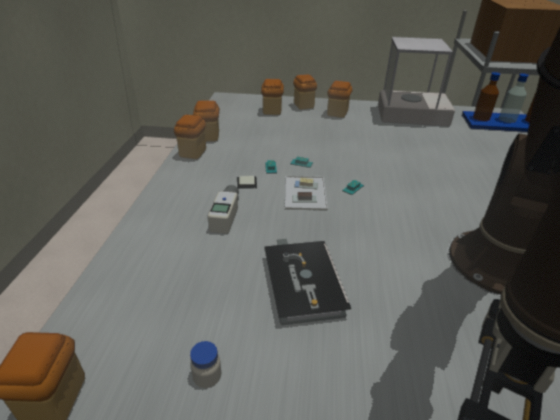

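The scene view shows the pale block at (182,249), rye block at (211,237), and stage centre at about (325,182). In the side view the stage is at (306,282) and the pale block at (306,183). Next: rough positions.

```bash
python3 - <<'E'
from h import *
sc,sd=load('scene'),load('side')
np.set_printoptions(precision=4,suppress=True)
print('scene pale,rye,stage,bench',pts(sc,[(182,247),(211,236),(340,190),(240,330)]))
print('side pale,rye,stage',pts(sd,[(308,181),(305,197),(300,300)]))
print('corners stage sc',pts(sc,[(333,150),(371,174),(318,209),(281,182)],.04))
print('corners stage sd',pts(sd,[(265,246),(324,241),(347,303),(278,320)],.04))
print('tray sc',pts(sc,[(156,247),(220,218),(241,244),(178,276)],.004))
b=cv2.split(sc['pixels'].astype(int))
h=cv2.cvtColor(sc['pixels'],cv2.COLOR_BGR2HSV)
m=((h[...,0]>15)&(h[...,0]<35)&(h[...,1]>60)&(h[...,2]>120)).astype('uint8')
n,l,st,c=cv2.connectedComponentsWithStats(m)
for i in range(1,n):
    if st[i,4]>8: print(st[i],c[i],pts(sc,c[i]))
E
```

```text
scene pale,rye,stage,bench [[ 0.5263 -0.302   0.0256]
 [ 0.5283 -0.2224  0.0237]
 [ 0.5682  0.157   0.0389]
 [ 0.7964 -0.2689  0.0009]]
side pale,rye,stage [[ 0.5168 -0.2973  0.0239]
 [ 0.5206 -0.2066  0.0199]
 [ 0.5039  0.237   0.042 ]]
corners stage sc [[0.4141 0.2364 0.04  ]
 [0.5596 0.2714 0.04  ]
 [0.5995 0.0636 0.04  ]
 [0.4575 0.0283 0.04  ]]
corners stage sd [[0.6065 0.0657 0.04  ]
 [0.4571 0.0246 0.04  ]
 [0.4015 0.2299 0.04  ]
 [0.5453 0.2962 0.04  ]]
tray sc [[ 0.4744 -0.3592  0.004 ]
 [ 0.4652 -0.1711  0.004 ]
 [ 0.577  -0.1602  0.004 ]
 [ 0.5898 -0.3406  0.004 ]]
[540  68  20  14 138] [552.1014  73.9493] [[0.5456 1.0058 0.1353]]
[544  82   6   5  17] [546.5294  84.4118] [[0.5673 0.9601 0.1222]]
[554  85   6   3  11] [556.2727  85.8182] [[0.5874 0.9826 0.1206]]
[346 156   4   3  10] [347.2 157. ] [[0.4763 0.2441 0.0547]]
[525 191  35  28 511] [544.4638 204.3757] [[0.9308 0.4916 0.1362]]
[518 204  42  24 123] [538.0488 219.0976] [[0.9507 0.4517 0.1248]]
[175 241  14  14 117] [181.2564 247.4017] [[ 0.523  -0.3037  0.0213]]
[140 399  51  21 306] [167.4346 411.7908] [[ 0.9421 -0.4631  0.1405]]
```

View pics/wrist0.png

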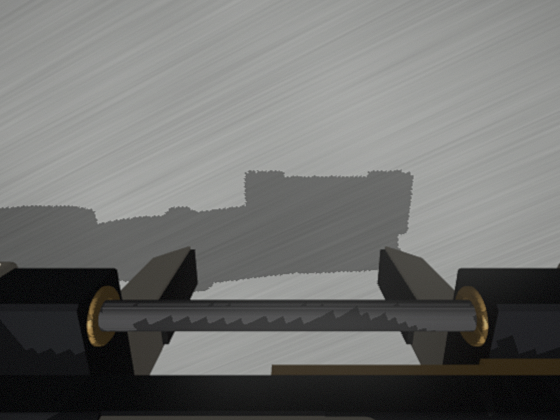

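The wrist view shows the open fingers at rows 250–340 and only bare bench beyond. I'll compute where the wrist camera looks in the tool frame, then move so that it sees the stage.

```bash
cat >> h.py <<'E'
def tool(s=None):
    s=s or readout.observe(); return np.array(s['position']),R.from_rotvec(s['ee_rot']).as_matrix()
def togo(xy,axis=None):
    """shift (4cm units) in tool xy to reach world xy; turn (deg) to bring tool y along axis"""
    p,T=tool(); d=T.T@np.r_[np.array(xy)-p[:2],0]; out=[d[:2]/.04]
    if axis is not None:
        a=T.T@np.r_[axis,0]; ang=np.degrees(np.arctan2(-a[0],a[1])); out.append((ang+90)%180-90)
    return out
E
python3 - <<'E'
from h import *
np.set_printoptions(precision=4,suppress=True)
w=load('wrist');p,T=tool()
for uv in[(280,100),(280,30),(280,200),(30,100),(530,100)]:
    print(uv,(T.T@(pts(w,[uv],.04)[0]-p)))
print('tool',T)
e=np.array([np.cos(.23),np.sin(.23)])
print('to stage',togo((.507,.152),e)[0]*.04,togo((.507,.152),e)[1])
E
```

```text
(280, 100) [ 0.0786 -0.0071  0.1861]
(280, 30) [ 0.1384 -0.0068  0.1861]
(280, 200) [-0.0201 -0.0077  0.1861]
(30, 100) [ 0.0784 -0.2437  0.1864]
(530, 100) [0.0788 0.2292 0.1859]
tool [[-0.9052  0.4249 -0.0004]
 [ 0.4249  0.9052 -0.0011]
 [-0.0001 -0.0012 -1.    ]]
to stage [-0.3944 -0.2716] 51.677584509674006
```

```bash
python3 -m creep '[[-0.98,-0.57,0,0,0.7],[-0.98,-0.57,0,0,0.7],[-0.98,-0.57,0,0,0.7],[-0.98,-0.57,0,0,0.7],[-0.98,-0.57,0,0,0.7],[-0.98,-0.57,0,0,0.7],[-0.98,-0.57,0,0,0.7],[-0.98,-0.57,0,0,0.7],[-0.98,-0.57,0,0,0.7],[-0.98,-0.57,0,0,0.7],[-0.98,-0.57,0,0,0.7],[-0.98,-0.57,0,0,0.7]]'
python3 -m creep '[[0,0,0,0,0.7],[0,0,0,0,0.7],[0,0,0,0,0.7]]'
python3 - <<'E'
from h import *
w=grab('wrist'); grab('scene'); cv2.imwrite('pics/wstage.png',w['pixels'])
E
```

```text
clock: 1.65
position: [0.5757, 0.117, 0.2266]
ee_rot: [-0.684, -3.066, 0.0]
force: [-0.1, 0.4, 0.7]
width: 0.7
gripper_force: 0.0
clock: 2.02
position: [0.5744, 0.1197, 0.2266]
ee_rot: [-0.68, -3.066, -0.001]
force: [-1.1, -0.7, -0.0]
width: 0.7
gripper_force: 0.0
```

View pics/wstage.png

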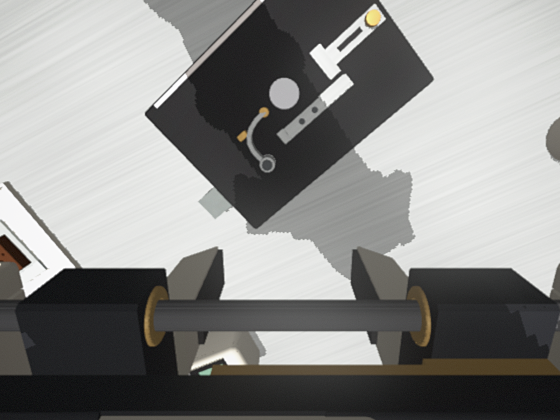

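The wrist view shows the stage: nose at about (264,111), pivot (267,164), fixed edge bar from (280,137) to (352,80), stop cheek near (325,60), thumb screw (373,18). I'll zoom in for exact pixels.

```bash
python3 - <<'E'
from h import *
w=load('wrist'); c=w['pixels'][0:190,220:440]
c=cv2.convertScaleAbs(cv2.resize(c,(792,570) if 0 else None,fx=3,fy=3,interpolation=cv2.INTER_CUBIC),alpha=.95)
for k in range(0,220,20):
    cv2.putText(c,str(220+k),(3*k,8),0,.3,(0,0,255)); 
    if k<190: cv2.putText(c,str(k),(0,3*k+4),0,.3,(0,0,255))
cv2.imwrite('pics/crop1.png',c)
E
```

```text
(no output)
```

View pics/crop1.png

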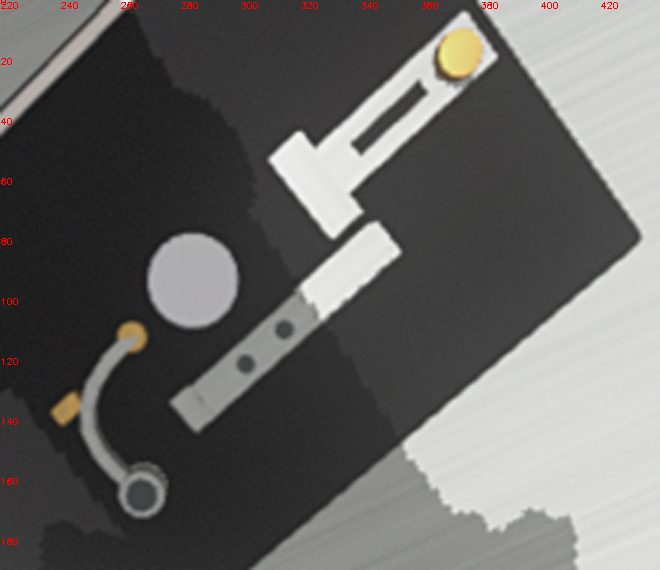

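Crop: seating-face corners at (276.7,134) and (345,73.7). Stop face corners at (309.3,52.7) and (331,79.3), nose (264,111.7), pivot (267,165), screw (373.7,16.7).

```bash
python3 - <<'E'
from h import *
np.set_printoptions(precision=4,suppress=True)
w=load('wrist')
uv=[(276.7,134),(345,73.7),(264,111.7),(267,165)];z=[.045,.045,.0535,.0535]
L=np.array([[.019,-.030],[.019,.052],[-.004,-.025],[.034,-.055]])
W=np.array([pts(w,[u],h)[0][:2] for u,h in zip(uv,z)])
print('depth z',pts(w,[(280,135),(343,80),(264,111.7),(267,165),(300,150)])[:,2])
# rigid fit
lc,wc=L.mean(0),W.mean(0);H=(L-lc).T@(W-wc);a=np.arctan2(H[0,1]-H[1,0],H[0,0]+H[1,1])
Rm=np.array([[np.cos(a),-np.sin(a)],[np.sin(a),np.cos(a)]]);t=wc-Rm@lc
print('yaw deg',np.degrees(a),'origin',t,'resid mm',1e3*(L@Rm.T+t-W))
f=lambda u,h:(Rm.T@(pts(w,[u],h)[0][:2]-t))*1e3
print('stop face',f((309.3,52.7),.045),f((331,79.3),.045),'screw',f((373.7,16.7),.054))
d=W[1]-W[0];print('edge yaw',np.degrees(np.arctan2(-d[0],d[1])),np.linalg.norm(d))
print('corner left/bottom/right',f((433,77),.04),f((256,229),.04),f((146,113),.04))
np.savez('stage.npz',yaw=a,o=t)
e=load('scene');h=cv2.cvtColor(e['pixels'],cv2.COLOR_BGR2HSV)
p,T=tool();tgt=np.array([.521,-.302])-.08*T[:2,0]
print('pos',p,'togo view slide',togo(tgt))
E
```

```text
depth z [0.0436 0.0443 0.0546 0.0594 0.0393]
yaw deg 15.81330772357016 origin [0.5006 0.1545] resid mm [[ 0.0063  0.1598]
 [ 0.2784 -0.8717]
 [ 0.3407  0.0145]
 [-0.6255  0.6975]]
stop face [-15.9434  39.4941] [14.3757 40.2188] screw [-1.4673 97.9258]
edge yaw 15.800008296702512 0.08306656134470823
corner left/bottom/right [ 75.0008 113.9111] [  79.4111 -112.671 ] [ -77.3708 -112.2641]
pos [0.5746 0.1195 0.2268] togo view slide [array([ -5.2448, -10.1152])]
```

```bash
python3 -m creep '[[-0.47,-0.92,0,0,0.6],[-0.47,-0.92,0,0,0.6],[-0.47,-0.92,0,0,0.6],[-0.47,-0.92,0,0,0.6],[-0.47,-0.92,0,0,0.6],[-0.47,-0.92,0,0,0.6],[-0.47,-0.92,0,0,0.6],[-0.47,-0.92,0,0,0.6],[-0.47,-0.92,0,0,0.6],[-0.47,-0.92,0,0,0.6],[-0.47,-0.92,0,0,0.6]]'
python3 -m creep '[[0,0,0,0,0.6],[0,0,0,0,0.6],[0,0,0,0,0.6]]'
python3 - <<'E'
from h import *
w=grab('wrist'); c=w['pixels']; cv2.imwrite('pics/wslide.png',c)
E
```

```text
clock: 3.5
position: [0.5907, -0.3364, 0.2268]
ee_rot: [0.682, 3.067, 0.001]
force: [0.1, -0.1, 0.1]
width: 0.597
gripper_force: 0.0
clock: 3.88
position: [0.591, -0.3341, 0.2268]
ee_rot: [0.68, 3.067, 0.002]
force: [0.6, 0.2, -0.2]
width: 0.602
gripper_force: 0.0
```

View pics/wslide.png

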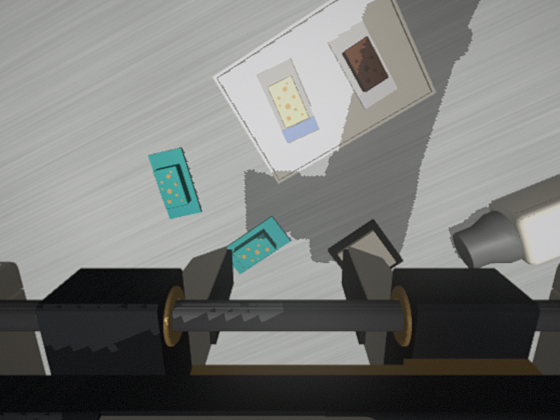

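The pale slide is at about (289,101), blue end at (300,129), and the rye slide at (365,65). The tile and turquoise slides stand clear of it.

```bash
python3 - <<'E'
from h import *
np.set_printoptions(precision=4,suppress=True)
w=load('wrist');h=cv2.cvtColor(w['pixels'],cv2.COLOR_BGR2HSV)
roi=np.zeros(h.shape[:2],bool);roi[55:150,250:330]=1
m=((h[...,0]>12)&(h[...,0]<38)&(h[...,1]>35)&roi).astype('uint8')
m=cv2.morphologyEx(m,cv2.MORPH_CLOSE,np.ones((3,3)))
cs=max(cv2.findContours(m,0,2)[0],key=cv2.contourArea)
P=pts(w,cs[:,0],.024)[:,:2]*1e3
r=cv2.minAreaRect(P.astype('float32'));print('block top',r,'px area',cv2.contourArea(cs)); print('depth z',pts(w,[(287,95)])[0])
b=((h[...,0]>100)&(h[...,0]<130)&(h[...,1]>60)&roi).astype('uint8')
cb=max(cv2.findContours(b,0,2)[0],key=cv2.contourArea)
rb=cv2.minAreaRect((pts(w,cb[:,0],.008)[:,:2]*1e3).astype('float32'));print('frost',rb)
c=np.array(r[0])/1e3; ax=(c*1e3-np.array(rb[0]));print('long axis deg from frost',np.degrees(np.arctan2(*ax[::-1])),'dist',np.linalg.norm(ax))
B=cv2.boxPoints(r);e=max((B[1]-B[0],B[2]-B[1]),key=np.linalg.norm);yl=np.degrees(np.arctan2(e[1],e[0]));print('long edge deg',yl)
sx=np.array([np.cos(np.radians(yl+90)),np.sin(np.radians(yl+90))])
print(togo(c,sx),tool()[0])
E
```

```text
block top ((521.9119873046875, -300.9114990234375), (25.800506591796875, 43.76091003417969), 89.76463317871094) px area 1126.0
depth z [ 0.5155 -0.2991  0.0225]Traceback (most recent call last):
  File "<stdin>", line 11, in <module>
ValueError: max() iterable argument is empty
```

```bash
python3 - <<'E'
from h import *
np.set_printoptions(precision=4,suppress=True)
w=load('wrist')
h=cv2.cvtColor(w['pixels'],cv2.COLOR_BGR2HSV);print('frost hsv',h[129,300])
g=h[129,300].astype(int);b=((abs(h[...,0].astype(int)-g[0])<8)&(h[...,1]>g[1]*.65));b[:105]=0;b[150:]=0;b[:,:270]=0;b[:,330:]=0
cb=max(cv2.findContours(b.astype('uint8'),0,2)[0],key=cv2.contourArea)
rb=cv2.minAreaRect((pts(w,cb[:,0],.008)[:,:2]*1e3).astype('float32'));print('frost',rb)
c=np.array([.5219,-.3009]);ax=rb[0]-c*1e3;print('axis deg',np.degrees(np.arctan2(ax[1],ax[0])),np.linalg.norm(ax))
for yl in(0,):
  sx=np.array([0,1.]);print(togo(c,sx))
# slide corners approx: (257,74) (300,58)?; tray edges
P=pts(w,[(215,79),(279,182),(436,93)],.006);print(P)
E
```

```text
frost hsv [110  53 206]
frost ((552.8812255859375, -301.3531799316406), (37.068572998046875, 13.577430725097656), 88.57252502441406)
axis deg -0.8380380470879563 30.98453986841166
[array([1.9167, 0.0278]), np.float64(-25.016720438971845)]
[[ 0.4702 -0.3593  0.006 ]
 [ 0.5956 -0.3463  0.006 ]
 [ 0.5788 -0.1583  0.006 ]]
```

```bash
python3 -m creep '[[0.64,0.01,0,0,0.6],[0.64,0.01,0,0,0.6],[0.64,0.01,0,0,0.6],[0,0,0.4,-0.87,0.6],[0,0,0.4,-0.87,0.6],[0,0,0.4,-0.87,0.6],[0,0,0.5,-0.87,0.6],[0,0,0.5,-0.87,0.6],[0,0,0.5,-0.87,0.6],[0,0,0.5,-0.86,0.6],[0,0,0.5,0,0.6],[0,0,0.5,0,0.6]]'
python3 -m creep '[[0,0,0.6,0,0.6],[0,0,0.3,0,0.6],[0,0,0,0,0.6],[0,0,0,0,0.6]]'
python3 - <<'E'
from h import *
print(togo((.5219,-.3009),np.array([.012,1])),tool())
E
```

```text
clock: 5.42
position: [0.5218, -0.3014, 0.0584]
ee_rot: [0.02, 3.141, 0.0]
force: [0.1, 1.1, -0.2]
width: 0.602
gripper_force: 0.0
clock: 5.92
position: [0.5219, -0.3025, 0.0236]
ee_rot: [0.022, 3.14, -0.001]
force: [-0.2, -0.2, -0.2]
width: 0.601
gripper_force: 0.0
[array([0.00147601, 0.0398705 ]), np.float64(-0.1240224695399661)] (array([ 0.52193645, -0.3024955 ,  0.02359014]), array([[-9.99898968e-01,  1.41641247e-02,  1.19666532e-03],
       [ 1.41635420e-02,  9.99899570e-01, -4.94067219e-04],
       [-1.20354316e-03, -4.77068282e-04, -9.99999162e-01]]))
```

```bash
python3 -m creep '[[0,0.04,0.16,0,0.6],[0,0,0.16,0,0.6],[0,0,0,0,0.45],[0,0,0,0,0.3],[0,0,0,0,0.2],[0,0,0,0,0.2],[0,0,0,0,0.2],[0,0,0,0,0.2]]' 30
python3 -m creep '[[0,0,0,0,0.2],[0,0,-0.2,0,0.2],[0,0,-0.4,0,0.2],[0,0,-0.8,0,0.2],[0,0,-0.8,0,0.2],[0,0,0,0,0.2],[0,0,0,0,0.2]]'
```

```text
clock: 6.92
position: [0.5214, -0.3009, 0.0101]
ee_rot: [0.023, 3.141, -0.0]
force: [-0.2, -0.1, 1.8]
width: 0.278
gripper_force: 30.0
clock: 7.8
position: [0.5212, -0.3005, 0.0981]
ee_rot: [0.022, 3.141, 0.0]
force: [-1.3, 0.9, -1.2]
width: 0.282
gripper_force: 30.0
```

```bash
cat >> h.py <<'E'
S=np.load('stage.npz') 
Ra=lambda a:np.array([[np.cos(a),-np.sin(a)],[np.sin(a),np.cos(a)]])
def s2w(x,y): return S['o']+Ra(float(S['yaw']))@np.array([x,y])/1e3
def st():
    """TCP in stage frame (mm), yaw error deg, force in stage axes"""
    s=readout.observe();p,T=tool(s);q=Ra(float(S['yaw'])).T
    print('t',round(s['clock'],2),'stage xy mm',np.round(q@(p[:2]-S['o'])*1e3,2),'z above plate',round(1e3*p[2]-40,2),
     'yawerr',round(np.degrees(np.arctan2(T[1,0],T[0,0])-float(S['yaw']))-90,2),'F',np.round(np.r_[q@s['force'][:2],s['force'][2]],2),'grip',s['gripper_force'],round(s['width'],3))
E
python3 - <<'E'
from h import *
S_=np.array([np.cos(float(S['yaw'])),np.sin(float(S['yaw']))])
print(togo(s2w(-2,24.5),S_)); st()
E
```

```text
[array([ 0.90093373, 11.93853681]), np.float64(73.36747330227485)]
t 7.8 stage xy mm [-104.16 -443.38] z above plate 58.11 yawerr 73.37 F [-1.01  1.24 -1.24] grip 29.99600350856781 0.282
```

```bash
python3 -m creep '[[0.075,0.98,-0.2,0,0.2],[0.075,1,-0.2,0,0.2],[0.075,1,0,0,0.2],[0.075,1,0,0,0.2],[0.075,1,0,0,0.2],[0.075,1,0,0,0.2],[0.075,1,0,0,0.2],[0.075,1,0,0,0.2],[0.075,1,0,0,0.2],[0.075,1,0,0,0.2],[0.075,1,0,0,0.2],[0.075,0.96,0,0,0.2]]'
python3 -m creep '[[0,0,0,1,0.2],[0,0,0,1,0.2],[0,0,0,1,0.2],[0,0,0,1,0.2],[0,0,0,1,0.2],[0,0,0,1,0.2],[0,0,0,1,0.2],[0,0,0,1,0.2],[0,0,0,1,0.2],[0,0,0,1,0.2],[0,0,0,1,0.2],[0,0,0,1,0.2]]'
python3 -m creep '[[0,0,0,1,0.2],[0,0,0,1,0.2],[0,0,0,1,0.2],[0,0,0,1,0.2],[0,0,0,1,0.2],[0,0,0,1,0.2],[0,0,0,0.35,0.2],[0,0,0,0,0.2],[0,0,0,0,0.2],[0,0,0,0,0.2]]'
python3 - <<'E'
from h import *
st(); w=grab('wrist'); cv2.imwrite('pics/wheld.png',w['pixels'])
print(togo(s2w(-2,24.5),np.array([np.cos(float(S['yaw'])),np.sin(float(S['yaw']))])))
E
```

```text
clock: 9.3
position: [0.4913, 0.1784, 0.113]
ee_rot: [-0.022, -3.14, 0.001]
force: [-0.1, -0.4, -0.6]
width: 0.28
gripper_force: 30.0
clock: 10.8
position: [0.4914, 0.177, 0.113]
ee_rot: [-1.301, -2.858, 0.003]
force: [0.1, 1.1, -1.0]
width: 0.282
gripper_force: 30.0
clock: 12.05
position: [0.4922, 0.1773, 0.1139]
ee_rot: [-1.895, -2.506, -0.0]
force: [-0.0, -0.4, -0.5]
width: 0.276
gripper_force: 30.0
t 12.05 stage xy mm [-1.83 24.23] z above plate 73.91 yawerr -0.01 F [-0.16 -0.37 -0.46] grip 29.99592125415802 0.276
[array([ 0.00742326, -0.00386196]), np.float64(-0.02310882809307202)]
```

View pics/wheld.png

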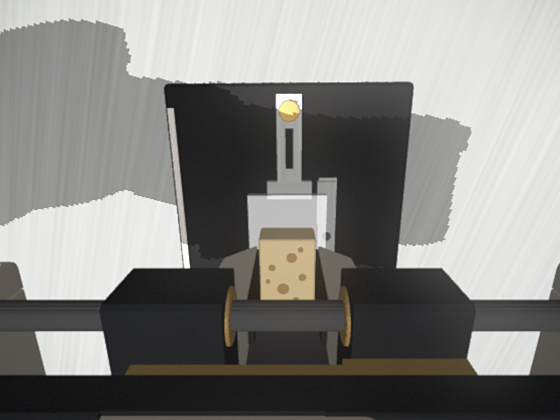

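The held slide shows straight: far glass corners at about (247,194) and (327,194). The screw is at (289,110) and the bar's far end at (327,180). I'll check the slide's place in the grip from those corners.

```bash
python3 - <<'E'
from h import *
w=load('wrist');g=cv2.cvtColor(w['pixels'],cv2.COLOR_BGR2GRAY).astype(int)
print(g[210,238:256],g[235,240:256]); print(g[210,318:336]); print(g[186:202,258],g[186:202,318])
q=Ra(float(S['yaw'])).T
for u,z in(((247.5,210),.1118),((327,210),.1118),((247.5,194.5),.1118),((327,194.5),.1118),((320,181),.045),((268,182),.045),((312,182),.045),((289,110),.054)):
    print(u,np.round(q@(pts(w,[u],z)[0][:2]-S['o'])*1e3,1))
E
```

```text
[ 39  42  41  41  43  42  41  41  41  81 153 194 191 191 190 191 189 189] [ 42  45  45  45  43  43  43  43  89 160 193 192 191 190 189 190]
[230 227 228 228 228 228 230 227 197 155 150 153 151 152 154 157 159 133]
[ 43  44  42  43  44  39  43  64  81 127 182 192 192 190 190 191] [159 157 157 158 157 158 157 135 129 195 231 232 229 229 229 230]
(247.5, 210) [-21.5  53.4]
(327, 210) [16.9 53.5]
(247.5, 194.5) [-21.2  61.2]
(327, 194.5) [16.7 61.2]
(320, 181) [19.6 51.9]
(268, 182) [-15.1  51.2]
(312, 182) [14.3 51.2]
(289, 110) [-1.2 98. ]
```

```bash
python3 -m creep '[[0,0,0.3,0,0.2],[0,0,0.4,0,0.2],[0,0,0.3,0,0.2],[0,0,0.2,0,0.2],[0,0,0.15,0,0.2],[0,0,0.1,0,0.2],[0,0,0.07,0,0.2],[0,0,0,0,0.2],[0,0,0,0,0.2]]' 40
python3 -c 'from h import *;st()'
```

```text
clock: 13.22
position: [0.4924, 0.1774, 0.0534]
ee_rot: [1.895, 2.505, 0.001]
force: [0.2, 1.0, -1.1]
width: 0.28
gripper_force: 40.0
t 13.22 stage xy mm [-1.64 24.31] z above plate 13.36 yawerr -0.04 F [ 0.43  0.88 -1.12] grip 39.99590277671814 0.28
```

```bash
python3 -m creep '[[-0.07,0,0,0,0.2],[-0.07,0,0,0,0.2],[-0.07,0,0,0,0.2],[-0.07,0,0,0,0.2],[-0.07,0,0,0,0.2],[-0.07,0,0,0,0.2],[0,0,0,0,0.2]]'
python3 -c 'from h import *;st()'
python3 -m creep '[[-0.07,0,0,0,0.2],[-0.07,0,0,0,0.2],[-0.07,0,0,0,0.2],[-0.07,0,0,0,0.2],[-0.04,0,0,0,0.2],[0,0,0,0,0.2],[0,0,0,0,0.2]]'
python3 - <<'E'
from h import *
st();w=grab('wrist');cv2.imwrite('pics/wdrawn.png',w['pixels'])
E
```

```text
clock: 14.1
position: [0.4955, 0.1617, 0.0528]
ee_rot: [-1.894, -2.504, 0.001]
force: [-2.8, 4.1, -1.3]
width: 0.278
gripper_force: 40.0
t 14.1 stage xy mm [-2.88  8.29] z above plate 12.78 yawerr -0.02 F [-1.62  4.7  -1.27] grip 39.99922156333923 0.278
clock: 14.98
position: [0.4987, 0.1497, 0.0527]
ee_rot: [-1.893, -2.504, 0.001]
force: [-3.8, 4.0, -0.9]
width: 0.279
gripper_force: 40.0
t 14.97 stage xy mm [-3.05 -4.06] z above plate 12.75 yawerr -0.0 F [-2.6   4.89 -0.91] grip 40.00518321990967 0.279
```

View pics/wdrawn.png

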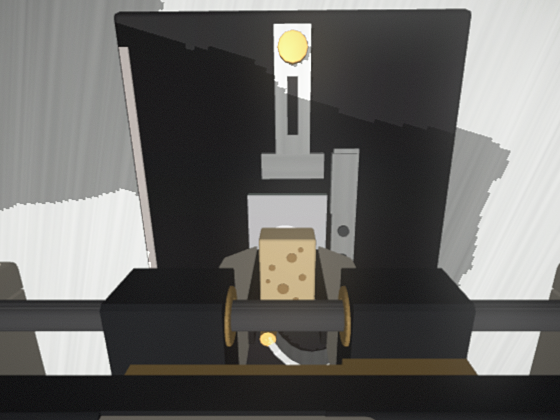

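The arm is drawn back, with the nose at (268,339) against the slide's end. The slide's far end (row 194) is clear of the stop face (row 179), and the slide hasn't slipped. Lowering now.

```bash
python3 -m creep '[[0,0,0.03,0,0.2],[0,0,0.03,0,0.2],[0,0,0.03,0,0.2],[0,0,0.03,0,0.2],[0,0,0.02,0,0.2],[0,0,0,0,0.2]]'
python3 -c 'from h import *;st()'
python3 -m creep '[[0,0,0.015,0,0.2],[0,0,0.015,0,0.2],[0,0,0,0,0.2],[0,0,0,0,0.2]]'
python3 -c 'from h import *;st()'
```

```text
clock: 15.78
position: [0.5001, 0.1496, 0.0476]
ee_rot: [-1.894, -2.505, -0.001]
force: [-1.1, 5.1, -0.0]
width: 0.275
gripper_force: 40.0
t 15.78 stage xy mm [-1.77 -4.53] z above plate 7.55 yawerr 0.0 F [ 0.28  5.19 -0.03] grip 39.9963104724884 0.275
clock: 16.27
position: [0.5003, 0.149, 0.0464]
ee_rot: [1.895, 2.505, 0.0]
force: [-1.9, 5.0, 0.6]
width: 0.278
gripper_force: 40.0
t 16.27 stage xy mm [-1.72 -5.21] z above plate 6.37 yawerr -0.03 F [-0.47  5.31  0.59] grip 39.996015429496765 0.278
```

```bash
python3 -m creep '[[0,0,0.015,0,0.2],[0,0,0,0,0.2],[0,0,0,0,0.2]]'
python3 -c 'from h import *;st()'
python3 -m creep '[[0,0.012,0,0,0.2],[0,0.012,0,0,0.2],[0,0.012,0,0,0.2],[0,0,0,0,0.2],[0,0,0,0,0.2]]'
python3 -c 'from h import *;st()'
```

```text
clock: 16.65
position: [0.5003, 0.1489, 0.046]
ee_rot: [-1.896, -2.505, -0.001]
force: [-2.7, 4.3, 5.1]
width: 0.277
gripper_force: 40.0
t 16.65 stage xy mm [-1.73 -5.28] z above plate 6.01 yawerr -0.04 F [-1.42  4.82  5.11] grip 39.997111558914185 0.277
clock: 17.27
position: [0.5004, 0.1489, 0.046]
ee_rot: [-1.895, -2.504, 0.002]
force: [-6.3, 3.2, 11.0]
width: 0.278
gripper_force: 40.0
t 17.27 stage xy mm [-1.7  -5.31] z above plate 6.0 yawerr -0.05 F [-5.21  4.79 11.04] grip 40.003690123558044 0.278
```

```bash
python3 -m creep '[[0,0,-0.015,0,0.2],[0,0,0,0,0.2],[0,0,0,0,0.2]]'
python3 -c 'from h import *;st()'
python3 -m creep '[[0,0.01,0,0,0.2],[0,0,0,0,0.2],[0,0,0,0,0.2]]'
python3 -c 'from h import *;st()'
```

```text
clock: 17.65
position: [0.5006, 0.149, 0.0461]
ee_rot: [-1.895, -2.504, 0.002]
force: [-4.5, 4.2, 1.9]
width: 0.275
gripper_force: 40.0
t 17.65 stage xy mm [-1.42 -5.24] z above plate 6.08 yawerr -0.05 F [-3.17  5.23  1.86] grip 40.003366470336914 0.275
clock: 18.02
position: [0.5007, 0.1491, 0.0461]
ee_rot: [-1.895, -2.504, 0.003]
force: [-5.2, 4.0, 3.6]
width: 0.277
gripper_force: 40.0
t 18.02 stage xy mm [-1.37 -5.23] z above plate 6.05 yawerr -0.05 F [-3.91  5.23  3.61] grip 40.005680322647095 0.277
```

```bash
python3 -m creep '[[0,0.015,-0.006,0,0.2],[0,0.015,0,0,0.2],[0,0,0,0,0.2],[0,0,0,0,0.2]]'
python3 -c 'from h import *;st()'
python3 - <<'E'
from h import *
w=grab('wrist');g=cv2.cvtColor(w['pixels'],cv2.COLOR_BGR2GRAY)
c=w['pixels'][140:260,235:375];cv2.imwrite('pics/edge.png',cv2.resize(c,None,fx=5,fy=5,interpolation=cv2.INTER_CUBIC))
E
```

```text
clock: 18.52
position: [0.5015, 0.1494, 0.0461]
ee_rot: [-1.895, -2.503, 0.003]
force: [-4.9, 5.6, 1.5]
width: 0.276
gripper_force: 40.0
t 18.52 stage xy mm [-0.44 -5.12] z above plate 6.09 yawerr -0.05 F [-3.16  6.74  1.47] grip 40.007489919662476 0.276
```

View pics/edge.png

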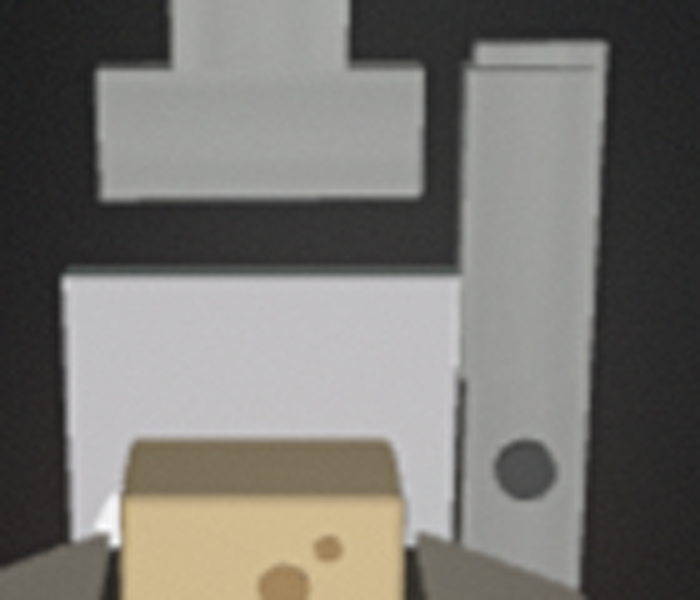

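The close-up shows the slide's right side at x≈460 meeting the +y land, parallel to it. The stop face (row 200) lies ahead of the slide's end (row 270). I'll ease along +y.

```bash
python3 -m creep '[[0.02,0.005,0,0,0.2],[0.02,0.005,0,0,0.2],[0.02,0,0,0,0.2],[0.02,0,0,0,0.2],[0.02,0,0,0,0.2],[0,0,0,0,0.2],[0,0,0,0,0.2]]'
python3 -c 'from h import *;st()'
python3 -m creep '[[0.012,0,0,0,0.2],[0.012,0,0,0,0.2],[0,0,0,0,0.2],[0,0,0,0,0.2]]'
python3 -c 'from h import *;st()'
```

```text
clock: 19.45
position: [0.5011, 0.152, 0.0461]
ee_rot: [-1.896, -2.504, 0.005]
force: [-4.8, -1.0, 1.8]
width: 0.277
gripper_force: 40.0
t 19.45 stage xy mm [-0.17 -2.48] z above plate 6.08 yawerr -0.08 F [-4.88  0.38  1.81] grip 40.002145171165466 0.277
clock: 19.95
position: [0.501, 0.1526, 0.0461]
ee_rot: [-1.896, -2.504, 0.005]
force: [-4.0, -1.7, 1.1]
width: 0.283
gripper_force: 40.0
t 19.95 stage xy mm [-0.11 -1.88] z above plate 6.1 yawerr -0.09 F [-4.36 -0.55  1.14] grip 40.01008629798889 0.283
```

```bash
python3 -m creep '[[0.02,0,-0.004,0,0.2],[0.02,0,0,0,0.2],[0.02,0,0,0,0.2],[0,0,0,0,0.2],[0,0,0,0,0.2]]'
python3 -c 'from h import *;st()'
python3 -m creep '[[0.02,0,0,0,0.2],[0.02,0,0,0,0.2],[0,0,0,0,0.2],[0,0,0,0,0.2]]'
python3 -c 'from h import *;st()'
```

```text
clock: 20.58
position: [0.5001, 0.1556, 0.0461]
ee_rot: [-1.895, -2.504, 0.005]
force: [-4.5, -1.9, 0.7]
width: 0.278
gripper_force: 40.0
t 20.57 stage xy mm [-0.1   1.22] z above plate 6.14 yawerr -0.06 F [-4.88 -0.62  0.74] grip 40.01273989677429 0.278
clock: 21.08
position: [0.4997, 0.157, 0.0462]
ee_rot: [-1.895, -2.504, 0.005]
force: [-6.2, -2.3, -0.4]
width: 0.28
gripper_force: 40.0
t 21.07 stage xy mm [-0.12  2.71] z above plate 6.16 yawerr -0.06 F [-6.62 -0.56 -0.4 ] grip 40.01306354999542 0.28
```

```bash
python3 -m creep '[[0.015,0,0,0,0.2],[0.015,0,0,0,0.2],[0,0,0,0,0.2],[0,0,0,0,0.2]]'
python3 -c 'from h import *;st()'
python3 -m creep '[[0.015,0,0,0,0.2],[0.015,0,0,0,0.2],[0,0,0,0,0.2],[0,0,0,0,0.2]]'
python3 -c 'from h import *;st()'
```

```text
clock: 21.58
position: [0.4996, 0.1572, 0.0462]
ee_rot: [-1.897, -2.504, 0.006]
force: [-4.1, -4.6, -0.4]
width: 0.281
gripper_force: 40.0
t 21.57 stage xy mm [-0.14  2.92] z above plate 6.18 yawerr -0.11 F [-5.2  -3.34 -0.4 ] grip 40.01892149448395 0.281
clock: 22.08
position: [0.4996, 0.1573, 0.0462]
ee_rot: [1.898, 2.503, -0.007]
force: [-4.1, -8.2, 1.6]
width: 0.278
gripper_force: 40.0
t 22.07 stage xy mm [-0.15  2.98] z above plate 6.2 yawerr -0.16 F [-6.17 -6.79  1.63] grip 40.02773880958557 0.278
```

```bash
python3 -m creep '[[-0.012,-0.008,0.004,0,0.2],[0,0,0,0,0.2],[0,0,0,0,0.2],[0,0,0,0,0.2]]'
python3 - <<'E'
from h import *
st();w=grab('wrist')
c=w['pixels'][140:260,235:375];cv2.imwrite('pics/stop.png',cv2.resize(c,None,fx=4,fy=4,interpolation=cv2.INTER_CUBIC))
E
```

```text
clock: 22.58
position: [0.4996, 0.1573, 0.0462]
ee_rot: [1.897, 2.503, -0.005]
force: [-3.8, -6.3, 1.8]
width: 0.281
gripper_force: 40.0
t 22.57 stage xy mm [-0.13  2.94] z above plate 6.18 yawerr -0.14 F [-5.41 -5.03  1.8 ] grip 40.02464711666107 0.281
```

View pics/stop.png

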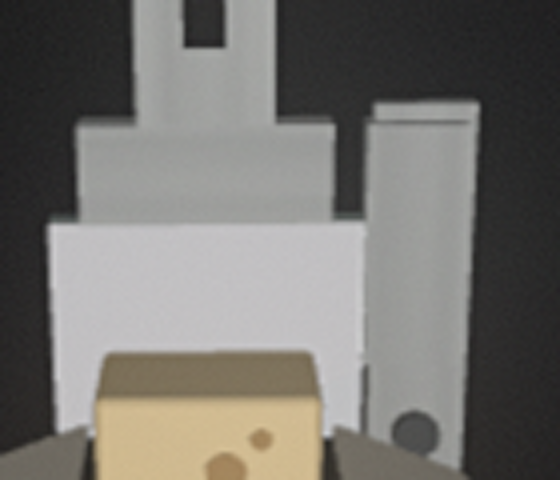

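The slide's end (row 222) meets the stop face, and its right side meets the land. I'll relax the side push, then release.

```bash
python3 -m creep '[[-0.01,-0.015,0,0,0.2],[0,-0.005,0,0,0.2],[0,0,0,0,0.2],[0,0,0,0,0.2]]' 15
python3 -c 'from h import *;st()'
python3 -m creep '[[0,0,0,0,0.29],[0,0,0,0,0.31],[0,0,0,0,0.33],[0,0,0,0,0.36],[0,0,0,0,0.4],[0,0,0,0,0.43],[0,0,0,0,0.43],[0,0,0,0,0.43]]' 5
python3 -c 'from h import *;st()'
```

```text
clock: 23.12
position: [0.4996, 0.1573, 0.0462]
ee_rot: [1.897, 2.503, -0.004]
force: [-1.5, -4.6, -1.5]
width: 0.286
gripper_force: 15.0
t 23.12 stage xy mm [-0.2   2.98] z above plate 6.24 yawerr -0.12 F [-2.74 -4.03 -1.5 ] grip 15.014227330684662 0.286
clock: 24.12
position: [0.4997, 0.1595, 0.0466]
ee_rot: [1.896, 2.505, 0.0]
force: [-0.2, 0.1, -0.4]
width: 0.43
gripper_force: 0.0
t 24.12 stage xy mm [0.51 5.14] z above plate 6.56 yawerr -0.04 F [-0.15  0.18 -0.41] grip 0.0 0.43
```

```bash
python3 -m creep '[[0,0,-0.1,0,0.43],[0,0,-0.2,0,0.43],[0,0,-0.4,0,0.43],[0,0,-0.8,0,0.43],[-0.5,0,-0.8,0,0.43],[-0.8,0,-0.8,0,0.43],[-0.5,0,-0.5,0,0.43],[0,0,0,0,0.43],[0,0,0,0,0.43]]'
python3 - <<'E'
from h import *
st();w=grab('wrist');p=w['pixels'];cv2.imwrite('pics/final.png',cv2.resize(p[60:260,180:400],None,fx=3,fy=3,interpolation=cv2.INTER_CUBIC)[:600])
E
```

```text
clock: 25.25
position: [0.5186, 0.0912, 0.1903]
ee_rot: [-1.894, -2.505, -0.0]
force: [-0.4, 0.2, 0.6]
width: 0.429
gripper_force: 0.0
t 25.25 stage xy mm [  0.11 -65.73] z above plate 150.29 yawerr 0.01 F [-0.35  0.35  0.58] grip 0.0 0.429
```

View pics/final.png

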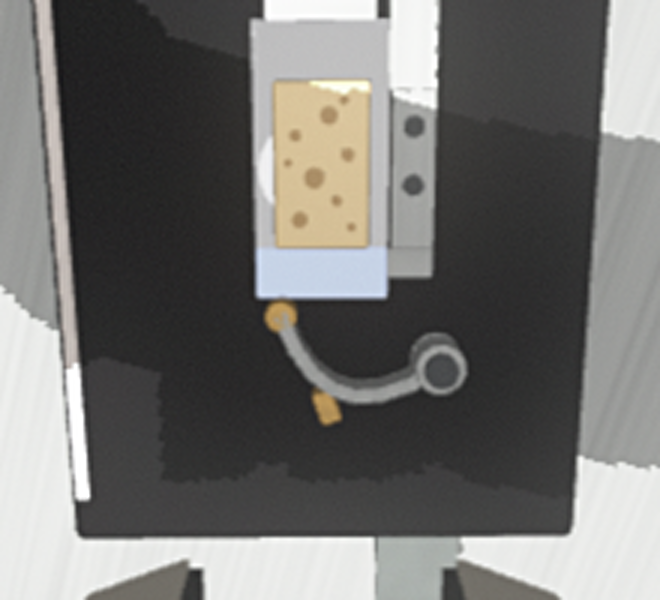

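The slide lies flat against the lands, with the nose at (281,317) pressing its frosted end and its far end at the stop. I'm handing it in.

```bash
python3 -c 'from cell import sign_off;print(sign_off())'
```

```text
the job is handed in; nothing more can be done
None
```

The pale slide is loaded flat against the fixed edge, with its end on the end stop (found by touch at about stage y = +40 mm) and the sprung arm clamping it; it is released and the job handed in at about 25 s, though the hand-in returned no verdict.

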